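# Tip a tall kit carton onto the low scale

### The arm

A 6-joint arm with a two-finger parallel gripper is mounted at the origin on a cart in front of the work surface, level with it; the furniture and walls round the work are solid. World frame = base frame: x ahead of the robot, y to its left, z up, the work surface at z = 0. Lengths are in m, angles in rad, forces in N, time in s.
With the tool pointing down it reaches from about 0.35 to 0.925 m from the base axis. Payload 6.4 kg.
Tool frame: the origin (TCP) lies midway between the tips of the shut fingers; the grasp point (between the pads) lies 19 mm behind it; z points along the fingers, y is the line along which they close (so a half turn about z gives the same grasp; the last joint's range is limited). The gripper opens to 94 mm and grips with 3 to 60 N. Pads are 16 mm wide; open, the fingers measure 119 mm over their backs; the gripper's body (75 mm by 177 mm) begins 78 mm behind the grasp point.
Start: joints at [-1.412, 0.245, 1.558, -0, 1.339, -0.174], TCP at [0.212, -0.614, 0.205] pointing down, gripper open.
Joint ranges: [-3.13, 3.13], [-1.02, 2.26], [0.13, 2.54], [-0.95, 4.09], [0.21, 2.88], [-2.74, 2.74]. Speed limits (rad/s): [2.57, 2.57, 3.14, 3.14, 3.14, 3.14].

### API

Orientations are given as a rotation vector (axis times angle).
In Python, from workcell import read_state, camera, get_calibration, sign_off, regions_of, tip_of gives the robot as it stands.
- The arm moves only by the tool move_arm, never from a script. Its argument "targets" is a list of rows, each an object of numbers: "x", "y", "z": the shift along the tool's x, y, z as a fraction of full scale; "spin": the turn about the tool's z as a fraction of full scale. A call has 1 to 12 rows; each row shifts and turns the commanded pose from where the row before left it, along the tool's axes as they then stand; what a row does not reach is not made up. Full scale, the value 1, is 0.03 m for a shift and 0.15 rad for a turn. A row lasts 1/8 s, in which the tool goes at most 62.5 mm and 10.7 degrees, less where a joint would pass 70% of its speed; a pose out of reach is approached as far as the arm can. A call with a number of a shift or a turn outside -1 to 1 is refused whole. A call with a gripper value outside its range is refused whole. "jaw" is the opening, from -1 (shut) to 1 (fully open), set as the call begins (left out, the last holds). The fingers move at their own pace and stop on an object; "newtons" is the grip in N (left out, the last holds). Time passes only in rows, so rows that do not move let the fingers close. It gives the time, the measured TCP pose, the force, the opening and the grip force at its end, in the units of the state.
- read_state(): the state, without advancing time (a new reading comes with each control period).
- camera(name): name is "scene" or "top" or "wrist"; returns the picture (420x560x3 uint8, blue, green, red); there is no depth.
- get_calibration(name): a dict with "fx", "fy", "cx", "cy" (pixels), "position" and "orientation" of the camera in the world. Camera axes: x right, y up, looking along -z (the intrinsics and any distortion apply to the point x, -y, -z); pixel columns grow to the right and rows downward; lengths in m; the calibration is good to about 2 mm. The wrist camera is an equidistant fisheye: a pixel r from the principal point sees the ray r / f radians off the axis. A picture is of the moment at which its call begins: read the wrist's pose just before it. get_calibration takes no time and is no camera call; for the wrist camera it gives the pose at the moment of the call.
- sign_off(): hands the job in; it is judged then, once.
Trained networks look in the newest picture that a camera, given by its name, has taken for a name from the list of things; names that differ only in an ending like _2 or _b are one class to them, and where a whole thing is asked for, a point or a joint stands for the part that bears it (a point fixed in the world has none). Each returns a list of dicts, best first, with "p" (0 to 1); they miss things now and then, are a little off and sometimes report something else, mostly with a low value. They report only what shows in the picture. A call takes as long as a camera call. They do not tell look-alikes from the thing itself.
- regions_of(camera, name): "mask" (420x560 bool, what is visible of it) and "point" ([column, row] as shares, 0 to 1, of the picture: columns of its width, rows of its height, amid what is visible of it).
- tip_of(camera, name): "point" ([column, row] as shares, 0 to 1, of the picture: columns of its width, rows of its height: a listed point, or the origin of a listed thing).
The state is a dict: "clock": time; "qpos": joint angles; "dq": joint speeds; "effort": joint torques, N m; "ee_pos": TCP position; "tool_rot": TCP orientation; "contact_force": force on the tool from outside, world axes, zero at the start; "moment": the same for the moment, N m; "gripper_width": finger opening in m; "gripper_force": force on a finger pad.
Only numpy, scipy, OpenCV 4.12 (cv2) and the standard library are available. Lean on these libraries where they do the work, as an engineer would, in place of code of your own. Each camera call takes 0.05 s, during which the arm holds its last target. There are 200 camera calls.

### The job

The tall carton with the orange band is to be weighed, but it is too tall to stand safely on the low platform scale whose edge it stands against. Without lifting it, push its top so that it tips over that edge and comes to lie flat and squarely on the scale's plate. Leave the cartons with the blue and the green band standing where they are.

Things in the scene. Friction and masses are not known exactly. Their poses are not given: they have to be found in the camera images.
- kit_orange: Tall white carton, ORANGE band on its upper half and lid mark; 66 deep (x) x 50 wide (y) x 190 mm tall (z), 0.25 to 0.5 kg. Stands upright, +x face within 5 mm of the scale's near edge and parallel within 2 deg. Origin: centre of underside; z up along its height, x over the scale, the way to fall. Pushed at the top it pivots over the edge and past about 20 deg falls by itself.
- kit_blue: Carton of the same size with a BLUE band and lid mark. The three cartons stand side by side at the same edge of the scale, in any order, with 38 to 62 mm of free space between neighbours. It must stay standing where it is. Origin and axes as for the orange carton.
- kit_green: Carton of the same size with a GREEN band and lid mark; as the blue one, it must stay standing where it is. Origin and axes as for the orange carton.
- scale: Low platform scale, fixed: aluminium plate 180 deep (x) x 264 mm wide (y), top 18 mm above the bench, with a white display strip (32 tall, 34 deep, 150 mm wide) along its far edge. Origin: middle of the near edge, at bench level. x points level across the plate, away from the edge where the cartons stand; y along that edge; z up. The cartons stand at about y = -100, 0 and +100 mm.
There are look-alikes about, which are no part of the job. Leave any yellow look-alike of the kit_blue alone.

How it is judged:
By the outcome, as a careful person would: the job done as asked, in the order asked, and still so for the second after the job is handed in, with the robot touching nothing.
It also fails if it takes over 30 s, if anything falls off the work surface, if the arm or the gripper's body presses on something with over 40 N, if the wrist force passes 120 N, or if a joint passes its speed limit or range.

## Working session

There is one attempt and no reset: what is moved stays moved. The work goes in short steps, Python scripts to look and compute and a tool call to move; the robot and the scene stay as the last step left them, time stands still between calls to the robot, and variables do not carry over. Pictures are saved under pics/ and viewed, at most 10 in all, crops included, and the job is handed in when it is done.

Besides the shell and the picture viewer there is one more tool, called after "Emit:" by a JSON object that holds its "api" and its "payload". move_arm: Moves the arm, as the interface text tells. Shift numbers are shares of 0.03 m and turn numbers shares of 0.15 rad, none past 1 either way. Its arguments: {"type":"object","properties":{"targets":{"type":"array"},"jaw":{"type":"number"},"newtons":{"type":"number"}},"required":["targets"]}

```bash
mkdir -p pics
cat > h.py <<'E'
import numpy as np,cv2
from workcell import *
from scipy.spatial.transform import Rotation as R
def rot(c):
    o=np.array(c["orientation"],float)
    return o if o.shape==(3,3) else (R.from_rotvec(o).as_matrix() if o.size==3 else R.from_quat(o).as_matrix())
def ray(name,px,z):
    c=get_calibration(name); M=rot(c)
    d=M@np.array([(px[0]-c["cx"])/c["fx"],-(px[1]-c["cy"])/c["fy"],-1.])
    p=np.array(c["position"]); return p+d*(z-p[2])/d[2]
E
python3 - <<'E'
from h import *
a=camera("scene");b=camera("top")
cv2.imwrite("pics/s.png",a);cv2.imwrite("pics/t.png",b)
for n in("scene","top"):
    print(n,get_calibration(n))
    for k in("kit_orange","kit_blue","kit_green","scale"):
        for r in regions_of(n,k): print(k,"reg",r["p"],np.array(r["point"])*[560,420],r["mask"].sum())
        for r in tip_of(n,k): print(k,"tip",r["p"],np.array(r["point"])*[560,420])
print(read_state())
E
```

```text
scene {'fx': 520.8728943454826, 'fy': 520.8728943454826, 'cx': 279.2420804038714, 'cy': 213.79372093208474, 'position': array([-0.16154279,  0.54875926,  0.42973718]), 'orientation': array([ 0.65381873, -1.07020949, -1.80061325])}
kit_orange reg 0.69 [178.584 185.808] 5211
kit_orange tip 0.61 [183.12  243.012]
kit_blue reg 0.81 [380.912 159.306] 5884
kit_blue reg 0.57 [248.472 175.686] 5535
kit_blue tip 0.74 [374.192 214.914]
kit_blue tip 0.59 [249.088 235.41 ]
kit_green reg 0.76 [312.424 167.496] 5446
kit_green tip 0.72 [309.176 225.792]
scale reg 0.92 [220.808 191.394] 3219
scale tip 0.2 [182.784 245.112]
top {'fx': 470.3267344629996, 'fy': 470.3267344629996, 'cx': 285.5242283650298, 'cy': 206.719061308659, 'position': array([0.20915474, 0.22694199, 0.83994064]), 'orientation': array([ 0.26932454, -0.29885528, -1.66652694])}
kit_orange reg 0.63 [177.688 198.786] 3228
kit_orange tip 0.76 [189.392 221.004]
kit_blue reg 0.87 [237.888 204.204] 2806
kit_blue reg 0.79 [376.824 202.482] 3192
kit_blue tip 0.7 [243.32  227.514]
kit_blue tip 0.66 [367.304 224.7  ]
kit_green reg 0.85 [302.176 206.094] 2337
kit_green tip 0.88 [301.784 228.48 ]
scale reg 0.8 [253.008 146.706] 9654
scale reg 0.58 [303.912 205.002] 2412
scale tip 0.81 [247.072 206.01 ]
{'clock': 0.9, 'qpos': array([-1.41208101e+00,  2.45110854e-01,  1.55777888e+00, -4.55240617e-06,
        1.33867468e+00, -1.74114041e-01]), 'dq': array([ 0.00099262, -0.00076754,  0.0026154 , -0.00011957, -0.00153536,
       -0.0006732 ]), 'effort': array([ 9.01607546e-04, -4.15825617e+01, -3.14881074e+01,  6.86721574e-02,
        2.88248132e-02,  2.37332330e-06]), 'ee_pos': array([ 0.212367  , -0.61435717,  0.20545968]), 'tool_rot': array([ 3.09816347e+00,  5.20394338e-01, -7.30048150e-06]), 'contact_force': array([ 0.44421496,  0.18177965, -0.48618514]), 'moment': array([-0.01599996,  0.03620607,  0.04192934]), 'gripper_force': 0.0, 'gripper_width': 0.09395547652942977}
```

View pics/s.png

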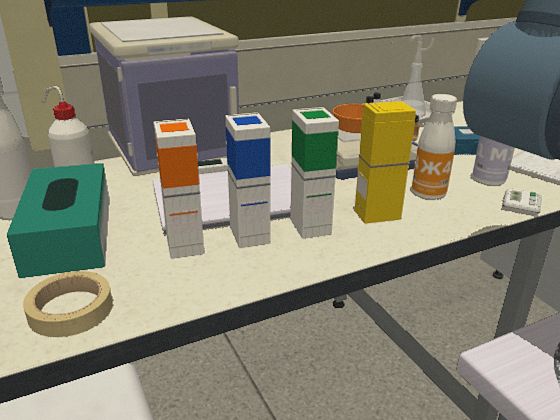

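View pics/t.png

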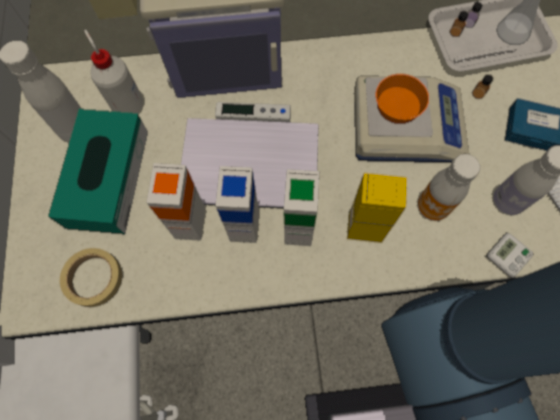

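The orange carton is at the left end (top view about 170,195). Blue, green and the yellow look-alike follow to its right, and the plate spans about (185,118) to (318,205). The tissue box and bottles are further left.

Run:
```python
from h import *
b=cv2.imread("pics/t.png")
c=b[95:245,60:330]
cv2.imwrite("pics/tc.png",cv2.resize(c,None,fx=2.96,fy=2.96,interpolation=cv2.INTER_CUBIC))
hsv=cv2.cvtColor(b,cv2.COLOR_BGR2HSV)
for n,px in(("o",(166,184)),("b",(235,187)),("g",(302,189))):
    # lid marks by flood fill
    m=np.zeros((422,562),np.uint8); cv2.floodFill(b.copy(),m,px,0,(25,)*3,(25,)*3,4|(255<<8)|cv2.FLOODFILL_MASK_ONLY|cv2.FLOODFILL_FIXED_RANGE)
    ys,xs=np.where(m[1:-1,1:-1]>0); r=cv2.minAreaRect(np.c_[xs,ys].astype(np.float32))
    print(n,len(xs),r,ray("top",(xs.mean(),ys.mean()),.19))
for p in((187,118),(318,122),(317,207),(183,204)): print(p,ray("top",p,.018))
for p in((183,243),(249,235),(309,226)): print("scene",ray("scene",p,0))
for p in((189,221),(243,227.5),(302,228.5),(367,225)): print("top",ray("top",p,0))
```

```text
o 387 ((165.53689575195312, 183.0942840576172), (21.909648895263672, 18.197683334350586), 5.19442892074585) [0.50843122 0.37515925 0.19      ]
b 372 ((233.6017303466797, 185.77069091796875), (21.022485733032227, 17.675329208374023), 3.3664603233337402) [0.49215424 0.27407384 0.19      ]
g 359 ((301.5, 189.5), (17.0, 21.0), 90.0) [0.47450191 0.1735748  0.19      ]
(187, 118) [0.72523451 0.36798978 0.018     ]
(318, 122) [0.68561862 0.1081697  0.018     ]
(317, 207) [0.50626437 0.13519029 0.018     ]
(183, 204) [0.54116799 0.38321409 0.018     ]
scene [0.51583011 0.37570562 0.        ]
scene [0.49384881 0.27413483 0.        ]
scene [0.4776688  0.17398723 0.        ]
top [ 5.12777293e-01  3.76740488e-01 -1.11022302e-16]
top [0.48818297 0.27666894 0.        ]
top [0.4734477  0.16702377 0.        ]
top [0.46618425 0.04490891 0.        ]
```

View pics/tc.png

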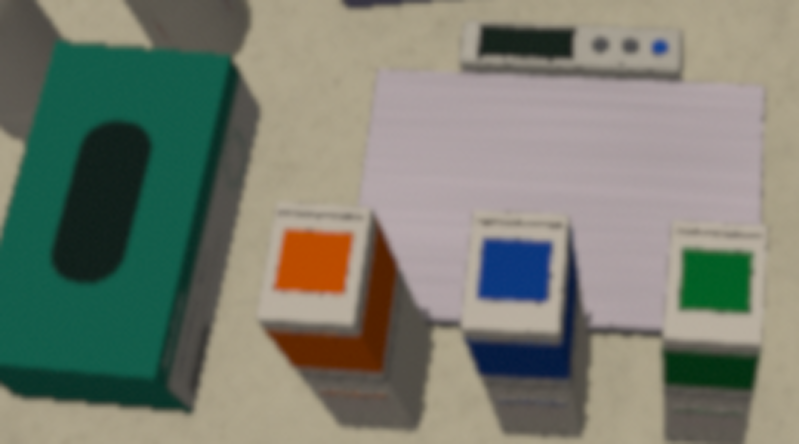

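Emit:
{"api": "move_arm", "payload": {"targets": [{"spin":0.83,"z":-0.4},{"spin":0.83,"z":-0.4},{"spin":0.83,"z":-0.4},{"spin":0.83,"z":-0.4},{"x":0.6,"y":-1},{"x":0.6,"y":-1},{"x":0.6,"y":-1},{"x":0.6,"y":-1},{"x":0.6,"y":-1},{"x":0.6,"y":-1},{"x":0.6,"y":-1},{"x":0.6,"y":-1}], "jaw": -0.5}}

```text
$.targets[0]: bad value
```

Emit:
{"api": "move_arm", "payload": {"targets": [{"x":-0.1,"y":-1},{"x":-0.1,"y":-1},{"x":-0.1,"y":-1},{"x":-0.1,"y":-1},{"x":-0.1,"y":-1},{"x":-0.1,"y":-1},{"x":-0.1,"y":-1},{"x":-0.1,"y":-1},{"x":-0.1,"y":-1},{"x":-0.1,"y":-1},{"x":-0.1,"y":-1},{"x":-0.1,"y":-1}]}}

```text
$.targets[0]: bad value
```

Each row seems to need all four values, so I'll resend with every field filled in.

Emit:
{"api": "move_arm", "payload": {"targets": [{"x":0,"y":0,"z":-0.4,"spin":0.83},{"x":0,"y":0,"z":-0.4,"spin":0.83},{"x":0,"y":0,"z":-0.4,"spin":0.83},{"x":0,"y":0,"z":-0.4,"spin":0.83},{"x":0.6,"y":-1,"z":0,"spin":0},{"x":0.6,"y":-1,"z":0,"spin":0},{"x":0.6,"y":-1,"z":0,"spin":0},{"x":0.6,"y":-1,"z":0,"spin":0},{"x":0.6,"y":-1,"z":0,"spin":0},{"x":0.6,"y":-1,"z":0,"spin":0},{"x":0.6,"y":-1,"z":0,"spin":0},{"x":0.6,"y":-1,"z":0,"spin":0}], "jaw": -0.5}}

```text
clock: 2.4
ee_pos: [0.3945, -0.4004, 0.2536]
tool_rot: [3.131, -0.259, 0.0]
contact_force: [-0.1, -0.6, -0.4]
gripper_width: 0.0236
gripper_force: 0.0
```

Emit:
{"api": "move_arm", "payload": {"targets": [{"x":-0.1,"y":-1,"z":0,"spin":0},{"x":-0.1,"y":-1,"z":0,"spin":0},{"x":-0.1,"y":-1,"z":0,"spin":0},{"x":-0.1,"y":-1,"z":0,"spin":0},{"x":-0.1,"y":-1,"z":0,"spin":0},{"x":-0.1,"y":-1,"z":0,"spin":0},{"x":-0.1,"y":-1,"z":0,"spin":0},{"x":-0.1,"y":-1,"z":0,"spin":0},{"x":-0.1,"y":-1,"z":0,"spin":0},{"x":-0.1,"y":-1,"z":0,"spin":0},{"x":-0.1,"y":-1,"z":0,"spin":0},{"x":-0.1,"y":-1,"z":0,"spin":0}]}}

```text
clock: 3.9
ee_pos: [0.4175, -0.0393, 0.2536]
tool_rot: [3.131, -0.259, 0.001]
contact_force: [0.1, -0.2, 0.7]
gripper_width: 0.0236
gripper_force: 0.0
```

Emit:
{"api": "move_arm", "payload": {"targets": [{"x":-0.12,"y":-1,"z":0,"spin":0},{"x":-0.12,"y":-1,"z":0,"spin":0},{"x":-0.12,"y":-1,"z":0,"spin":0},{"x":-0.12,"y":-1,"z":0,"spin":0},{"x":-0.12,"y":-1,"z":0,"spin":0},{"x":-0.12,"y":-1,"z":0,"spin":0},{"x":-0.12,"y":-1,"z":0,"spin":0},{"x":-0.12,"y":-1,"z":0,"spin":0},{"x":-0.12,"y":-1,"z":0,"spin":0},{"x":-0.12,"y":-1,"z":0,"spin":0},{"x":-0.12,"y":-1,"z":0,"spin":0},{"x":-0.12,"y":-1,"z":0,"spin":0}]}}

```text
clock: 5.4
ee_pos: [0.4341, 0.323, 0.2536]
tool_rot: [-3.131, 0.259, -0.0]
contact_force: [0.0, 0.3, -0.1]
gripper_width: 0.0234
gripper_force: 0.0
```

Emit:
{"api": "move_arm", "payload": {"targets": [{"x":0,"y":-0.71,"z":0,"spin":0},{"x":0,"y":-0.71,"z":0,"spin":0},{"x":0,"y":-0.71,"z":0,"spin":0},{"x":0,"y":0,"z":0.95,"spin":0},{"x":0,"y":0,"z":0.95,"spin":0},{"x":0,"y":0,"z":0.95,"spin":0},{"x":0,"y":0,"z":0,"spin":0}]}}

```text
clock: 6.28
ee_pos: [0.4431, 0.3841, 0.1655]
tool_rot: [3.128, -0.259, -0.007]
contact_force: [0.3, 0.2, -0.1]
gripper_width: 0.0235
gripper_force: 0.0
```

Run:
```python
from h import *
a=camera("scene");b=camera("top")
cv2.imwrite("pics/2.png",np.hstack([cv2.resize(a[80:290,100:380],None,fx=1.42,fy=1.42),cv2.resize(b[60:270,60:340],None,fx=1.42,fy=1.42)]))
print(read_state()["ee_pos"])
```

```text
[0.44504661 0.38518966 0.16887991]
```

View pics/2.png

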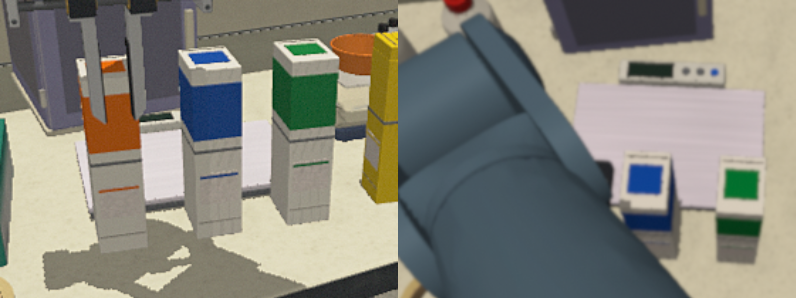

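The fingers sit centred behind the orange carton's upper band, clear of blue. Pushing now.

Emit:
{"api": "move_arm", "payload": {"targets": [{"x":0.4,"y":0,"z":0,"spin":0},{"x":0.3,"y":0,"z":0,"spin":0},{"x":0.2,"y":0,"z":0,"spin":0},{"x":0.2,"y":0,"z":0,"spin":0},{"x":0.2,"y":0,"z":0,"spin":0},{"x":0.2,"y":0,"z":0,"spin":0},{"x":0.2,"y":0,"z":0,"spin":0},{"x":0.2,"y":0,"z":0,"spin":0}]}}

```text
clock: 7.38
ee_pos: [0.5012, 0.3755, 0.1679]
tool_rot: [3.131, -0.259, -0.0]
contact_force: [-0.4, -0.4, 0.3]
gripper_width: 0.0237
gripper_force: 0.4
```

Run:
```python
from h import *
a=camera("scene");b=camera("top")
cv2.imwrite("pics/3.png",np.hstack([cv2.resize(a[80:290,100:380],None,fx=1.42,fy=1.42),cv2.resize(b[60:270,60:340],None,fx=1.42,fy=1.42)]))
s=read_state();print(s["ee_pos"],s["contact_force"])
```

```text
[0.50146826 0.37540787 0.16785366] [-0.63624624  0.54918171  0.70807604]
```

View pics/3.png

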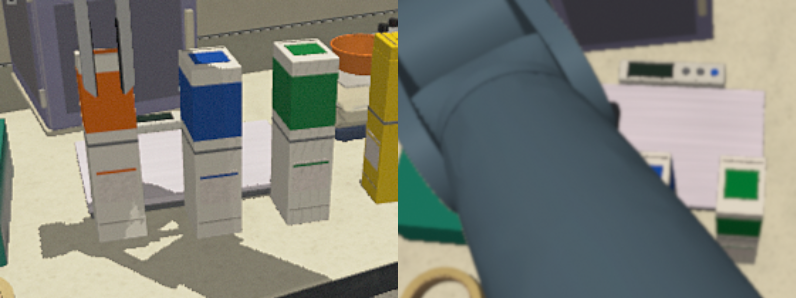

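The carton is tilting straight about its lower edge, with low force. Continuing.

Emit:
{"api": "move_arm", "payload": {"targets": [{"x":0.2,"y":0,"z":0,"spin":0},{"x":0.2,"y":0,"z":0,"spin":0},{"x":0.2,"y":0,"z":0,"spin":0},{"x":0.2,"y":0,"z":0,"spin":0},{"x":0.2,"y":0,"z":0,"spin":0},{"x":0.2,"y":0,"z":0,"spin":0},{"x":0.2,"y":0,"z":0,"spin":0},{"x":0.2,"y":0,"z":0,"spin":0},{"x":0,"y":0,"z":0,"spin":0},{"x":0,"y":0,"z":0,"spin":0},{"x":0,"y":0,"z":0,"spin":0}]}}

```text
clock: 8.85
ee_pos: [0.548, 0.3678, 0.168]
tool_rot: [3.131, -0.259, -0.0]
contact_force: [0.4, 0.4, -0.2]
gripper_width: 0.0235
gripper_force: 0.0
```

Run:
```python
from h import *
a=camera("scene");b=camera("top")
cv2.imwrite("pics/4.png",np.hstack([cv2.resize(a[80:290,100:380],None,fx=1.42,fy=1.42),cv2.resize(b[60:270,60:340],None,fx=1.42,fy=1.42)]))
s=read_state();print(s["ee_pos"],s["contact_force"])
```

```text
[0.54804311 0.36778947 0.16798228] [-0.15229877 -0.44148218  0.55690595]
```

View pics/4.png

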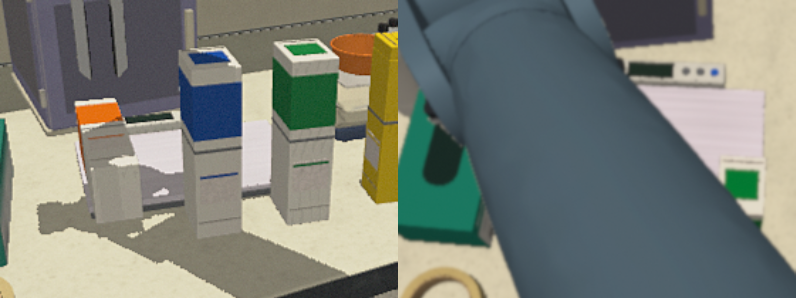

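It has toppled onto the plate. I'll raise the arm and back off for a clear view.

Emit:
{"api": "move_arm", "payload": {"targets": [{"x":0,"y":0,"z":-1,"spin":0},{"x":0,"y":0,"z":-1,"spin":0},{"x":0,"y":0,"z":-1,"spin":0},{"x":-1,"y":0,"z":0,"spin":0},{"x":-1,"y":0,"z":0,"spin":0},{"x":-1,"y":0,"z":0,"spin":0},{"x":-0.5,"y":1,"z":0,"spin":0},{"x":-0.2,"y":1,"z":0,"spin":0},{"x":0,"y":1,"z":0,"spin":0},{"x":0,"y":1,"z":0,"spin":0},{"x":0,"y":1,"z":0,"spin":0},{"x":0,"y":1,"z":0,"spin":0}]}}

```text
clock: 10.45
ee_pos: [0.4088, 0.2075, 0.2581]
tool_rot: [-3.131, 0.259, -0.001]
contact_force: [-0.2, -0.4, 0.3]
gripper_width: 0.0235
gripper_force: 0.0
```

Emit:
{"api": "move_arm", "payload": {"targets": [{"x":0,"y":1,"z":0,"spin":0},{"x":0,"y":1,"z":0,"spin":0},{"x":0,"y":1,"z":0,"spin":0},{"x":0,"y":1,"z":0,"spin":0},{"x":0,"y":1,"z":0,"spin":0},{"x":0,"y":1,"z":0,"spin":0},{"x":0,"y":1,"z":0,"spin":0},{"x":0,"y":1,"z":0,"spin":0},{"x":0,"y":1,"z":0,"spin":0},{"x":0,"y":1,"z":0,"spin":0},{"x":0,"y":1,"z":0,"spin":0},{"x":0,"y":1,"z":0,"spin":0}]}}

```text
clock: 11.95
ee_pos: [0.3496, -0.1476, 0.2581]
tool_rot: [3.13, -0.259, 0.001]
contact_force: [0.5, -0.1, 0.3]
gripper_width: 0.0233
gripper_force: 0.0
```

Run:
```python
from h import *
a=camera("scene");b=camera("top")
cv2.imwrite("pics/t5.png",b)
cv2.imwrite("pics/5.png",np.vstack([cv2.resize(b[85:245,60:340],None,fx=2,fy=2),cv2.resize(a[90:230,100:380],None,fx=2,fy=2)]))
s=read_state();print(s["clock"],s["ee_pos"],s["contact_force"])
```

```text
12.05 [ 0.34949468 -0.14830421  0.25805818] [ 0.06299214 -0.44806005  0.87104461]
```

View pics/5.png

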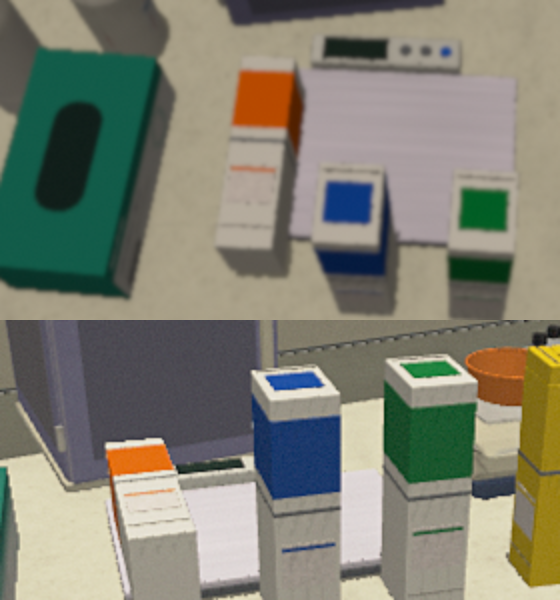

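Run:
```python
from h import *
P=[ray("top",(60+u/2,85+v/2),.084)[:2] for u,v in((240,58),(298,62),(277,248),(218,245))]
for p in P: print(p.round(4))
for i,j in((3,0),(2,1)):
    d=P[j]-P[i]; print(np.linalg.norm(d),np.degrees(np.arctan2(d[1],d[0])))
ax=np.radians(-9.2);o=np.array([.5238,.2593]);M=np.array([[np.cos(ax),np.sin(ax)],[-np.sin(ax),np.cos(ax)]])
for p in P+[ray("top",q,.018)[:2] for q in((187,118),(318,122),(317,207),(183,204))]: print("in scale",M@(p-o))
```

```text
[0.6938 0.3692]
[0.6833 0.3161]
[0.5023 0.3446]
[0.5109 0.3948]
0.18474911307912772 -7.9618759261979895
0.18330572383429153 -8.968270085183619
in scale [0.15026467 0.13565863]
in scale [0.14839338 0.08154126]
in scale [-0.03491084  0.08079989]
in scale [-0.03444131  0.13166663]
in scale [0.18146586 0.13949721]
in scale [ 0.18389992 -0.12331445]
in scale [ 0.00253276 -0.12531682]
in scale [-0.00266696  0.12509691]
```

```bash
python3 -c "
from workcell import *
print(sign_off())"
```

```text
the job is handed in; nothing more can be done
None
```

The orange carton now lies flat and square on the scale's plate (within about 1°), but its base end overhangs the near edge by about 35 mm. I left the overhang because pushing it further on risked the gripper hitting the blue carton. The blue and green cartons stand where they were, and the job was handed in at about 12 s on the robot clock.

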